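# Trim the supply to zero, then sweep the switch bank off

## Task

Shut the bench down: turn the inner knob on the blue box counterclockwise, fully home to its zero stop (pointer at the thick white mark), without disturbing the outer knob around it. Then switch off the five blue switches in one finger drag along the bank, starting at the end away from the green switch and not lifting off part-way, and leave the green switch on. Do not knock anything else on the table about.

Things in the scene. Friction and masses are not known exactly. Their poses are not given: they have to be found in the camera images.
- trim_box: Fixed blue box, 104x104 mm and 50 mm high, black top plate; two knobs on one upright axis in the middle of its top. Origin: centre of its underside; z up, -x is its front, where the thick white zero mark of the dial scale is drawn.
- knob_top (a point): Centre of the inner (fine) knob's top, on the common knob axis, 97 mm above the table; fixed to the box. The inner knob is a black bar 30 mm long, 11 mm wide, white pointer line on top; its upright flat sides reach from here 26 mm down. The outer (coarse) knob is a grey ribbed disc, 48 mm diameter, its top 32 mm below this point; between them only a 24 mm thick neck.
- fine_knob (a joint): Angle of the inner knob, rad. 0: at its stop, fully counterclockwise seen from above, the bar along the box's x axis with its pointer end to the front (-x) mark. Grows clockwise seen from above to 4.2; it starts 0.6 to 1.4. Light friction (0.03 N m), stays where left.
- coarse_knob (a joint): Angle of the outer knob, rad, same sense as the inner one, 0 to 4.2; turns easily (0.02 N m) and independently of the inner knob.
- coarse_mark (a point): Point on the top rim of the outer knob at its orange line, 24 mm from the knob axis; turns with the outer knob.
- switch_bank: Fixed low grey console, aluminium top, 62 (x) by 300 mm (y), top face 40 mm above the table. Origin: centre of its underside; z up. Six levers in one straight row on its middle line (x = 0): five blue, 34 mm apart, at y = +95, +61, +27, -7, -41 mm, then a gap with a black line across it, then a green one at y = -107 mm. The bank's +y end is the end away from the green switch.
- switch1_pivot (a point): Pivot of the first blue switch (+y end), 42 mm above the table, fixed to the bank. Each lever is 28 mm long from its pivot, its paddle 14 mm wide (x), 7 mm thick. On: leans 15 deg to the bank's +y, tip 29 mm above the top face. Off: lies over to -y, 75 deg from upright, at most 14 mm above the top face: a fingertip kept 16 to 24 mm above the top face pushes it over and can run on over it.
- switch5_pivot (a point): Pivot of the last blue switch.
- green_switch_pivot (a point): Pivot of the green switch, 66 mm beyond the last blue one towards -y.
- switch1 (a joint): Blue switch 1 of 5 counted from the bank's +y end, rad: 0 on, 1.57 off. Pushed at its paddle with under 1 N towards -y it tips over and, once about 20 deg past upright, drops to off by itself.
- switch2 (a joint): Blue switch 2 of 5 counted from the bank's +y end, rad: 0 on, 1.57 off. Pushed at its paddle with under 1 N towards -y it tips over and, once about 20 deg past upright, drops to off by itself.
- switch3 (a joint): Blue switch 3 of 5 counted from the bank's +y end, rad: 0 on, 1.57 off. Pushed at its paddle with under 1 N towards -y it tips over and, once about 20 deg past upright, drops to off by itself.
- switch4 (a joint): Blue switch 4 of 5 counted from the bank's +y end, rad: 0 on, 1.57 off. Pushed at its paddle with under 1 N towards -y it tips over and, once about 20 deg past upright, drops to off by itself.
- switch5 (a joint): Blue switch 5 of 5 counted from the bank's +y end, rad: 0 on, 1.57 off. Pushed at its paddle with under 1 N towards -y it tips over and, once about 20 deg past upright, drops to off by itself.
- green_switch (a joint): Green switch (cooling fan): 0 on, 1.57 off; same mechanism, starts on.
- optic_ring: Bystander: black lens barrel with two chromed rings lying on the table, 49x75x49 mm, origin at the centre of its underside.
- steel_cup: Bystander: grey steel beaker, 68 mm diameter, height 72 mm, origin at the centre of its underside.
- flux_bottle: Bystander: white dropper bottle with a blue tip, standing, 32 mm diameter, height 90 mm, origin at the centre of its underside.
- tape_roll: Bystander: roll of black tape lying flat, 62 mm across, height 19 mm, origin at the centre of its underside.
- spare_servo: Bystander: white drive motor lying, 27x113x26 mm, origin at the centre of its underside.
- pliers: Bystander: orange-handled pliers lying flat, 64x148x16 mm, origin at the centre of its underside.

How it is judged:
By the outcome, as a careful person would: the job done as asked, in the order asked, and still so for the second after the job is handed in, with the robot touching nothing.
It also fails if it takes over 58 s, if anything falls off the work surface, if the arm or the gripper's body presses on something with over 40 N, if the wrist force passes 120 N, or if a joint passes its speed limit or range.

## Robot

A 6-joint arm with a two-finger parallel gripper is mounted at the origin on a cart in front of the work surface, level with it; the furniture and walls round the work are solid. World frame = base frame: x ahead of the robot, y to its left, z up, the work surface at z = 0. Lengths are in m, angles in rad, forces in N, time in s.
With the tool pointing down it reaches from about 0.375 to 0.9 m from the base axis. Payload 3.1 kg.
Tool frame: the origin (TCP) lies between the finger pads, 19 mm behind the fingertips; this is the grasp point; z points along the fingers, y is the line along which they close (so a half turn about z gives the same grasp; the last joint's range is limited). The gripper opens to 87 mm and grips with 3 to 60 N. Pads are 19 mm wide; open, the fingers measure 117 mm over their backs; the gripper's body (75 mm by 190 mm) begins 51 mm behind the grasp point.
Start: joints at [-1.347, 0.527, 1.433, -0, 1.181, -0.178], TCP at [0.245, -0.575, 0.241] pointing down, gripper open.
Joint ranges: [-3.08, 3.08], [-0.75, 2.2], [0.22, 2.44], [-1.43, 4.57], [0, 2.65], [-2.85, 2.85]. Speed limits (rad/s): [2.79, 2.79, 3.14, 3.14, 3.14, 3.14].

## Interface

Orientations are given as a unit quaternion [x, y, z, w].
In Python, from rig import get_obs, camera, hand_in, cut_out gives the robot as it stands.
- The arm moves only by the tool step_arm, never from a script. Its argument "rows" is a list of rows, each a list of 6 numbers: the shift along the world's x, y, z in m, then the turn, a rotation vector about the world's x, y, z in degrees. A call has 1 to 12 rows; each row shifts and turns the commanded pose from where the row before left it; what a row does not reach is not made up. A row lasts 1/8 s, in which the tool goes at most 62.5 mm and 10.7 degrees, less where a joint would pass 70% of its speed; a pose out of reach is approached as far as the arm can. A call is refused whole if a number of a shift passes 0.0625 or a number of a turn 10.7, either way. A call with a gripper value outside its range is refused whole. "jaw" is the finger opening in m, from 0 to 0.087, set as the call begins (left out, the last holds). The fingers move at their own pace and stop on an object; "squeeze" is the grip in N (left out, the last holds). Time passes only in rows, so rows that do not move let the fingers close. It gives the time, the measured TCP pose, the force, the opening and the grip force at its end, in the units of the state.
- get_obs(): the state, without advancing time (a new reading comes with each control period).
- camera(name): name is "side" or "top"; returns a dict with "pixels" (384x512x3 uint8, blue, green, red), "depth" (384x512 float32, m along the optical axis (not along the pixel's ray), 0 where there is no reading), "fov_y" (degrees; the focal length in pixels is half the picture's height over the tangent of half this angle, whatever the lens; pixels are square), "cx", "cy" (the principal point, pixels), "extrinsics" (4x4, takes a point from camera to world coordinates). Camera axes: x right, y up, looking along -z (the intrinsics and any distortion apply to the point x, -y, -z); pixel columns grow to the right and rows downward; lengths in m; the calibration is good to about 2 mm. A picture is of the moment at which its call begins.
- hand_in(): hands the job in; it is judged then, once.
Trained networks look in the newest picture that a camera, given by its name, has taken for a name from the list of things; names that differ only in an ending like _2 or _b are one class to them, and where a whole thing is asked for, a point or a joint stands for the part that bears it (a point fixed in the world has none). Each returns a list of dicts, best first, with "confidence" (0 to 1); they miss things now and then, are a little off and sometimes report something else, mostly with a low value. They report only what shows in the picture. A call takes as long as a camera call.
- cut_out(label, camera): "region" (384x512 bool, what is visible of it) and "extent" ([centre column, centre row, width, height] in pixels, round what is visible of it).
The state is a dict: "time": time; "q": joint angles; "joint_velocities": joint speeds; "joint_torque": joint torques, N m; "position": TCP position; "tool_rot": TCP orientation; "ft_force": force on the tool from outside, world axes, zero at the start; "moment": the same for the moment, N m; "grip_width": finger opening in m; "grip_force": force on a finger pad.
Only numpy, scipy, OpenCV 4.12 (cv2) and the standard library are available. Lean on these libraries where they do the work, as an engineer would, in place of code of your own. Each camera call takes 0.05 s, during which the arm holds its last target. There are 200 camera calls.

## Working session

There is one attempt and no reset: what is moved stays moved. The work goes in short steps, Python scripts to look and compute and a tool call to move; the robot and the scene stay as the last step left them, time stands still between calls to the robot, and variables do not carry over. Pictures are saved under pics/ and viewed, at most 10 in all, crops included, and the job is handed in when it is done.

Besides the shell and the picture viewer there is one more tool, called after "Call:" by a JSON object that holds its "name" and its "arguments", one argument or row to a line. step_arm: Moves the arm, as the interface text tells. Its arguments: {"type":"object","properties":{"rows":{"type":"array"},"jaw":{"type":"number"},"squeeze":{"type":"number"}},"required":["rows"]}

```bash
mkdir -p pics; cat > h.py <<'E'
import numpy as np, cv2
from rig import get_obs, camera, hand_in, cut_out
def K(c):
    return c["pixels"].shape[0]/2/np.tan(np.radians(c["fov_y"])/2)
def world(c,u,v,d=None):
    f=K(c); d=c["depth"][v,u] if d is None else d
    u=np.asarray(u,float);v=np.asarray(v,float)
    p=np.stack([(u-c["cx"])/f*d,-(v-c["cy"])/f*d,-d,np.ones_like(d)],-1)
    return (p@c["extrinsics"].T)[...,:3]
def proj(c,p):
    q=np.linalg.inv(c["extrinsics"])@np.append(p,1); f=K(c)
    return c["cx"]+f*q[0]/-q[2], c["cy"]-f*q[1]/-q[2]
E
python3 - <<'E'
from h import *
for n in("top","side"):
    c=camera(n); cv2.imwrite(f"pics/{n}0.png",c["pixels"])
    print(n,[k for k in c],c["fov_y"],c["cx"],c["cy"],c["extrinsics"].round(3).tolist())
    for l in("trim_box","switch_bank","knob_top","coarse_mark","green_switch","switch1","optic_ring","steel_cup","flux_bottle","tape_roll","spare_servo","pliers"):
        for r in cut_out(l,n)[:2]:
            m=r["region"]&(c["depth"]>0); v,u=np.nonzero(m); w=world(c,u,v) if len(u) else np.zeros((1,3))
            print(l,round(r["confidence"],2),np.round(r["extent"]),np.median(w,0).round(3),w.min(0).round(3),w.max(0).round(3))
print(get_obs())
E
```

```text
top ['pixels', 'depth', 'fov_y', 'cx', 'cy', 'extrinsics'] 51.492842123832816 251.57752075433146 197.2870058454705 [[0.017, 0.996, -0.086, 0.478], [-1.0, 0.018, 0.006, 0.083], [0.007, 0.085, 0.996, 1.061], [0.0, 0.0, 0.0, 1.0]]
trim_box 0.4 [276. 192.  13.  16.] [0.577 0.022 0.092] [0.568 0.003 0.06 ] [0.593 0.037 0.101]
switch_bank 0.82 [309. 251. 118.  31.] [ 0.434 -0.072  0.04 ] [ 0.393 -0.237 -0.003] [0.474 0.076 0.073]
knob_top 0.96 [273. 192.  49.  53.] [0.577 0.023 0.05 ] [ 0.516 -0.037 -0.001] [0.642 0.083 0.101]
coarse_mark 0.73 [272. 191.  21.  22.] [0.578 0.023 0.064] [ 0.556 -0.003  0.047] [0.608 0.048 0.1  ]
optic_ring 0.96 [208. 167.  36.  30.] [0.643 0.191 0.043] [ 0.607  0.152 -0.003] [0.687 0.236 0.052]
steel_cup 0.72 [215. 133.  26.  27.] [0.744 0.178 0.014] [ 0.701  0.142 -0.007] [0.784 0.217 0.076]
steel_cup 0.68 [310. 250. 116.  33.] [ 0.434 -0.073  0.04 ] [ 0.393 -0.223 -0.002] [0.472 0.076 0.073]
flux_bottle 0.66 [142. 163.  14.  11.] [0.645 0.365 0.047] [ 0.633  0.354 -0.002] [0.672 0.399 0.093]
tape_roll 0.86 [176. 168.  22.  18.] [0.64  0.279 0.018] [ 0.61  
[... 2180 characters left out ...]
34651852e+00,  5.27456832e-01,  1.43268948e+00, -2.38430908e-05,
        1.18141692e+00, -1.78510165e-01]), 'joint_velocities': array([-1.15721783e-03,  1.33796469e-03, -5.33730630e-04, -7.60993896e-04,
       -8.00906984e-05, -7.51401595e-04]), 'joint_torque': array([ 3.21874004e-04, -4.40017569e+01, -1.76979393e+01,  6.34637615e-02,
        5.06210094e-02, -1.39684394e-05]), 'position': array([ 0.24500095, -0.57495453,  0.2412783 ]), 'tool_rot': array([ 9.79787778e-01,  2.00039771e-01, -1.06897806e-05,  1.49568850e-05]), 'ft_force': array([ 0.10234288, -0.62418905, -0.02555803]), 'moment': array([-0.06208312, -0.08241001,  0.03173685]), 'grip_force': 0.0, 'grip_width': 0.08714628248304565}
```

```bash
python3 - <<'E'
from h import *
a=cv2.imread("pics/top0.png")[155:285,235:385]; b=cv2.imread("pics/side0.png")[150:250,215:355]
cv2.imwrite("pics/a.png",cv2.resize(a,None,fx=5,fy=5,interpolation=cv2.INTER_CUBIC)[:600,:800])
cv2.imwrite("pics/b.png",cv2.resize(b,None,fx=5,fy=5,interpolation=cv2.INTER_CUBIC)[:600,:800])
c=camera("top"); v,u=np.mgrid[150:290,220:390]; v=v.ravel();u=u.ravel(); w=world(c,u,v)
def rect(m,n):
    p=w[m][:,:2].astype(np.float32); r=cv2.minAreaRect(p); print(n,len(p),r)
rect((abs(w[:,2]-.05)<.004)&(w[:,0]>.5),"boxtop")
rect((abs(w[:,2]-.04)<.003)&(w[:,0]<.5),"banktop")
rect((abs(w[:,2]-.065)<.004)&(w[:,0]>.5),"coarse")
rect((w[:,2]>.09)&(w[:,0]>.5),"fine")
px=c["pixels"][v,u].astype(int); 
hsv=cv2.cvtColor(c["pixels"],cv2.COLOR_BGR2HSV)[v,u].astype(int)
for n,lo,hi in(("blue",95,130),("green",45,85)):
    m=(hsv[:,0]>lo)&(hsv[:,0]<hi)&(hsv[:,1]>110)&(w[:,2]>.046)&(w[:,0]<.5)
    M=np.zeros((384,512),np.uint8); M[v[m],u[m]]=1
    k,L,S,C=cv2.connectedComponentsWithStats(M)
    for i in range(1,k):
        mm=L[v,u]==i; print(n,S[i],C[i].round(1),w[mm].mean(0).round(4),w[mm].max(0).round(4))
E
```

```text
boxtop 3687 ((0.6066830158233643, -0.09676855802536011), (0.359218955039978, 0.17675445973873138), 89.65399169921875)
banktop 2236 ((0.4333915710449219, -0.07402272522449493), (0.2993825078010559, 0.06154162809252739), 86.04813385009766)
coarse 298 ((0.595710813999176, -0.110289067029953), (0.30448853969573975, 0.12202292680740356), 80.54486846923828)
fine 57 ((0.5803498029708862, 0.022191666066646576), (0.02996095083653927, 0.010823631659150124), 83.27814483642578)
blue [270 170   1   1   1] [270. 170.] [0.478  0.0826 1.0612] [0.478  0.0826 1.0612]
blue [285 216   1   1   1] [285. 216.] [0.478  0.0826 1.0612] [0.478  0.0826 1.0612]
blue [270 245   4   5  18] [271.3 246.8] [0.441  0.0257 0.0673] [0.4456 0.0292 0.073 ]
blue [283 246   4   5  17] [284.8 248.2] [ 0.4409 -0.0022  0.1257] [0.478  0.0826 1.0612]
blue [297 247   4   5  18] [298.5 249. ] [ 0.4368 -0.0419  0.0663] [ 0.4418 -0.038   0.0719]
blue [311 248   3   6  15] [312.1 250.3] [ 0.4342 -0.0753  0.0683] [ 0.4399 -0.0725  0.0722]
blue [324 249   4   6  17] [325.6 251.5] [ 0.4318 -0.109   0.0678] [ 0.438  -0.1047  0.0721]
green [353 246   1   1   1] [353. 246.] [ 0.4459 -0.1826  0.0468] [ 0.4459 -0.1826  0.0468]
green [351 252   3   5  13] [352.  253.7] [ 0.4276 -0.1743  0.0688] [ 0.4319 -0.1713  0.0709]
```

View pics/a.png

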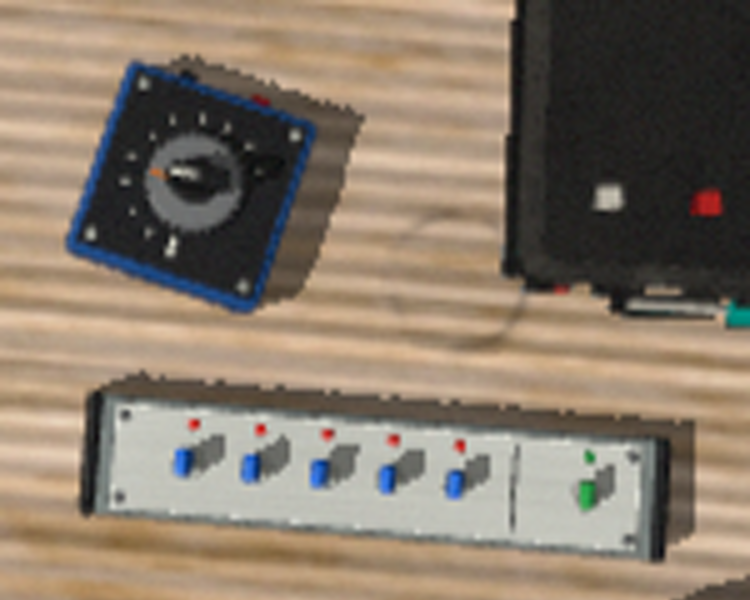

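View pics/b.png

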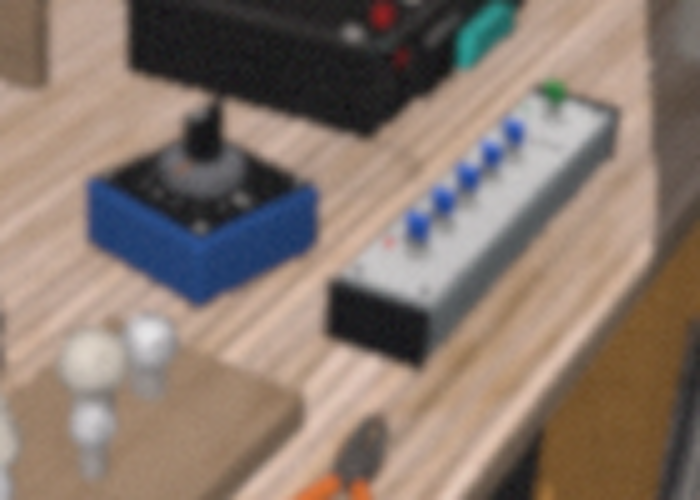

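The top crop shows the box yawed about −19°, with its zero mark at crop (170,245). The inner pointer is towards the left, near the orange mark at (155,172), and the bank's levers run from (183,462) to (455,485), with green at (587,492). Next I refine the poses and check the heights of the obstacles.

```bash
python3 - <<'E'
from h import *
for n in("top","side"):
    c=camera(n); v,u=np.mgrid[0:384,0:512]; v=v.ravel();u=u.ravel(); ok=c["depth"][v,u]>.2; v,u=v[ok],u[ok]; w=world(c,u,v)
    near=np.hypot(w[:,0]-.578,w[:,1]-.022)<.085
    def rect(m,k):
        r=cv2.minAreaRect(w[m][:,:2].astype(np.float32)); print(n,k,m.sum(),np.round(r[0],4),np.round(r[1],4),round(r[2],2),"z",np.median(w[m][:,2]).round(4))
    rect(near&(abs(w[:,2]-.05)<.004),"boxtop"); rect(near&(abs(w[:,2]-.065)<.003)&(np.hypot(w[:,0]-.578,w[:,1]-.022)<.03),"coarse"); rect(near&(w[:,2]>.093),"fine")
    # obstacles map: max z on 0.1 grid
    for x in np.arange(.2,1,.1):
        print(round(x,1),[round(float(w[s][:,2].max()),2) if (s:=(abs(w[:,0]-x)<.05)&(abs(w[:,1]-y)<.05)).any() else None for y in np.arange(-.6,.5,.1)])
    hsv=cv2.cvtColor(c["pixels"],cv2.COLOR_BGR2HSV)[v,u].astype(int)
    m=(hsv[:,0]>4)&(hsv[:,0]<22)&(hsv[:,1]>130)&near&(w[:,2]>.055); print("orange",w[m].mean(0) if m.any() else None,m.sum())
    m=near&(w[:,2]>.093)&(hsv[:,2]>110); print("pointer",w[m].mean(0) if m.any() else None,m.sum())
E
```

```text
top boxtop 1186 [0.5798 0.0227] [0.103  0.1027] 71.84 z 0.0496
top coarse 174 [0.5806 0.0227] [0.0468 0.0454] 57.22 z 0.0651
top fine 54 [0.5803 0.0221] [0.0297 0.0104] 81.54 z 0.0965
0.2 [-0.89, -0.89, -0.89, -0.89, -0.79, -0.79, 0.44, 0.4, -0.0, -0.89, -0.89]
0.3 [0.01, 0.01, 0.01, 0.01, 0.59, 0.58, 0.52, 0.4, None, None, -0.89]
0.4 [0.01, 0.01, 0.21, 0.01, 0.07, 0.07, 0.07, 0.04, 0.03, 0.03, 0.03]
0.5 [0.05, 0.05, 0.08, 0.08, 0.08, 0.08, 0.05, 0.05, 0.08, 0.08, 0.03]
0.6 [0.05, 0.05, 0.08, 0.07, 0.08, 0.08, 0.1, 0.06, 0.05, 0.08, 0.09]
0.7 [0.05, 0.05, 0.19, 0.1, 0.11, 0.08, 0.01, 0.07, 0.08, 0.02, 0.08]
0.8 [0.0, 0.0, 0.3, 0.3, 0.3, 0.3, 0.17, 0.17, 0.14, 0.16, 0.14]
0.9 [0.09, 0.15, 0.15, 0.0, 0.01, 0.17, 0.17, 0.17, 0.19, 0.16, 0.16]
orange [0.58337138 0.040466   0.07468128] 3
pointer [0.58222451 0.03036176 0.09765956] 8
side boxtop 412 [0.5793 0.0253] [0.1011 0.1024] 72.65 z 0.052
side coarse 71 [0.5811 0.0229] [0.0478 0.0469] 4.48 z 0.0667
side fine 33 [0.5797 0.0212] [0.0317 0.0117] 81.8 z 0.0981
0.2 [0.54, 0.55, 0.55, -0.88, -0.79, 0.57, 0.57, 0.43, None, None, None]
0.3 [-0.88, 0.01, 0.01, 0.01, 0.01, 0.56, 0.56, 0.41, None, None, None]
0.4 [0.01, 0.01, 0.21, 0.01, 0.07, 0.07, 0.07, 0.05, 0.03, 0.03, 0.03]
0.5 [0.09, 0.05, 0.08, 0.08, 0.08, 0.08, 0.05, 0.05, 0.08, 0.08, 0.03]
0.6 [0.14, 0.05, 0.08, 0.07, 0.08, 0.08, 0.1, 0.05, 0.05, 0.08, 0.09]
0.7 [0.05, 0.05, 0.18, 0.1, 0.1, 0.08, 0.01, 0.08, 0.07, 0.02, 0.08]
0.8 [0.01, 0.01, 0.3, 0.3, 0.3, 0.3, 0.17, 0.17, 0.14, 0.16, 0.14]
0.9 [0.3, None, None, 0.0, 0.0, 0.17, 0.17, 0.17, 0.19, 0.16, 0.16]
orange None 0
pointer [0.58387715 0.02387234 0.09961841] 6
```

Call:
{"name": "step_arm", "arguments": {
  "rows": [
    [0,0,0.03,0,0,0],
    [0,0,0.03,0,0,0],
    [0.035,0.06,0,0,0,6],
    [0.035,0.06,0,0,0,6],
    [0.035,0.06,0,0,0,6],
    [0.035,0.06,0,0,0,6],
    [0.035,0.06,0,0,0,6],
    [0.035,0.06,0,0,0,6],
    [0.035,0.06,0,0,0,6],
    [0.035,0.06,0,0,0,6],
    [0.035,0.06,0,0,0,6],
    [0.02,0.057,-0.04,0,0,4.9]
  ],
  "jaw": 0.045
}}

```text
time: 2.95
position: [0.5495, -0.0385, 0.2691]
tool_rot: [0.754, 0.657, 0.003, 0.004]
ft_force: [0.1, 0.8, -0.8]
grip_width: 0.0447
grip_force: 0.0
```

Call:
{"name": "step_arm", "arguments": {
  "rows": [
    [0,0,-0.03,0,0,0],
    [0,0,-0.03,0,0,0],
    [0,0,0,0,0,0],
    [0,0,0,0,0,0]
  ]
}}

```text
time: 3.45
position: [0.5465, -0.0403, 0.2077]
tool_rot: [0.755, 0.656, 0.0, 0.001]
ft_force: [0.7, 0.8, 0.8]
grip_width: 0.045
grip_force: 0.0
```

Call:
{"name": "step_arm", "arguments": {
  "rows": [
    [0.0175,0.0315,0,0,0,0],
    [0.016,0.0312,-0.02,0,0,0],
    [0,0,-0.02,0,0,0],
    [0,0,0,0,0,0],
    [0,0,0,0,0,0]
  ]
}}

```text
time: 4.08
position: [0.5801, 0.0222, 0.1683]
tool_rot: [0.755, 0.656, 0.001, 0.001]
ft_force: [0.3, -0.2, 0.4]
grip_width: 0.0449
grip_force: 0.0
```

Now I descend to z = 0.096, which puts the tips at 0.077, and close gently.

Call:
{"name": "step_arm", "arguments": {
  "rows": [
    [0,0,-0.024,0,0,0],
    [0,0,-0.024,0,0,0],
    [0,0,-0.012,0,0,0],
    [0,0,-0.012,0,0,0],
    [0,0,0,0,0,0],
    [0,0,0,0,0,0]
  ]
}}

```text
time: 4.82
position: [0.5797, 0.0227, 0.0953]
tool_rot: [0.755, 0.656, 0.0, 0.0]
ft_force: [-1.1, 0.7, -0.4]
grip_width: 0.0448
grip_force: 0.0
```

Call:
{"name": "step_arm", "arguments": {
  "rows": [
    [0,0,0,0,0,0],
    [0,0,0,0,0,0],
    [0,0,0,0,0,0],
    [0,0,0,0,0,0],
    [0,0,0,0,0,0],
    [0,0,0,0,0,0]
  ],
  "jaw": 0,
  "squeeze": 8
}}

```text
time: 5.58
position: [0.5812, 0.0225, 0.0951]
tool_rot: [0.755, 0.656, 0.001, 0.002]
ft_force: [5.4, -0.4, -2.6]
grip_width: 0.0111
grip_force: 8.0
```

Call:
{"name": "step_arm", "arguments": {
  "rows": [
    [0.001,0,0,0,0,0],
    [0,0,0,0,0,5],
    [0,0,0,0,0,6],
    [0,0,0,0,0,6],
    [0,0,0,0,0,6],
    [0,0,0,0,0,6],
    [0,0,0,0,0,6],
    [0,0,0,0,0,6],
    [0,0,0,0,0,6],
    [0,0,0,0,0,6],
    [0,0,0,0,0,6],
    [0,0,0,0,0,0]
  ]
}}

```text
time: 7.08
position: [0.5807, 0.0223, 0.095]
tool_rot: [0.334, 0.942, -0.0, 0.001]
ft_force: [3.1, -1.0, -0.2]
grip_width: 0.0108
grip_force: 8.0
```

```bash
python3 - <<'E'
from h import *
c=camera("side"); o=get_obs(); print(o["moment"],o["ft_force"],o["tool_rot"])
cv2.imwrite("pics/c.png",cv2.resize(c["pixels"][140:240,200:340],None,fx=5,fy=5,interpolation=cv2.INTER_CUBIC))
E
```

```text
[-0.39542979 -0.78968739  0.04204862] [ 3.82728035 -2.20905712 -0.23537906] [ 3.34671137e-01  9.42334725e-01 -2.02881976e-04  6.73713666e-04]
```

View pics/c.png

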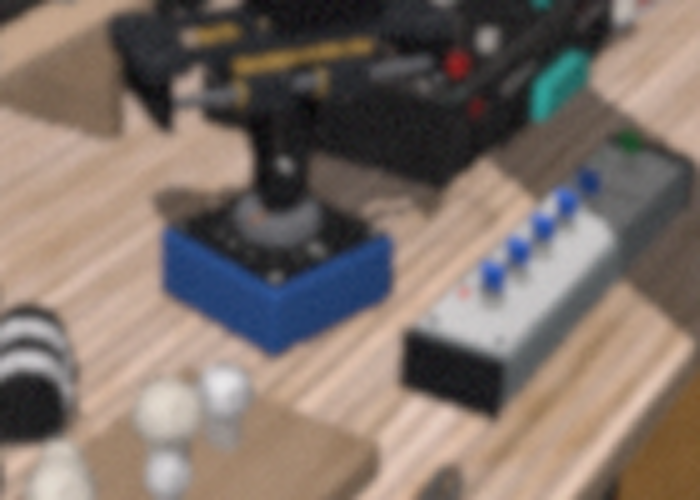

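The gripper is on the bar only, and the orange mark is unmoved at crop (255,215). About 21° remain.

Call:
{"name": "step_arm", "arguments": {
  "rows": [
    [0,0,0,0,0,6],
    [0,0,0,0,0,6],
    [0,0,0,0,0,4],
    [0,0,0,0,0,3],
    [0,0,0,0,0,0]
  ]
}}

```text
time: 7.75
position: [0.5806, 0.0222, 0.095]
tool_rot: [0.175, 0.985, -0.0, 0.001]
ft_force: [2.6, -4.4, 0.2]
grip_width: 0.0111
grip_force: 8.0
```

```bash
python3 -c "
from h import *
o=get_obs();print(o['moment'],2*np.degrees(np.arctan2(o['tool_rot'][1],o['tool_rot'][0])))"
```

```text
[-0.56556295 -0.79456954  0.02573528] 159.89758511986173
```

Call:
{"name": "step_arm", "arguments": {
  "rows": [
    [0,0,0,0,0,2],
    [0,0,0,0,0,2],
    [0,0,0,0,0,2],
    [0,0,0,0,0,0],
    [0,0,0,0,0,0]
  ]
}}

```text
time: 8.38
position: [0.5802, 0.0223, 0.095]
tool_rot: [0.122, 0.993, -0.0, 0.0]
ft_force: [2.2, -5.0, 2.0]
grip_width: 0.0116
grip_force: 8.1
```

```bash
python3 -c "
from h import *
o=get_obs();print(o['moment'],2*np.degrees(np.arctan2(o['tool_rot'][1],o['tool_rot'][0])))"
```

```text
[-0.77976349 -0.61807133 -0.18711803] 165.95741731971918
```

Call:
{"name": "step_arm", "arguments": {
  "rows": [
    [0,0,0,0,0,0],
    [0,0,0,0,0,0],
    [0,0,0,0,0,0],
    [0,0,0.02,0,0,0],
    [0,0,0.04,0,0,0],
    [0,0,0.04,0,0,0],
    [-0.034,0.011,0,0,0,3],
    [-0.034,0.011,0,0,0,4],
    [-0.034,0.011,0,0,0,3],
    [-0.035,0.01,0,0,0,0],
    [0,0,0,0,0,0],
    [0,0,0,0,0,0]
  ],
  "jaw": 0.045
}}

```text
time: 9.88
position: [0.444, 0.0658, 0.195]
tool_rot: [0.035, 0.999, 0.0, 0.001]
ft_force: [-0.1, 0.2, 0.5]
grip_width: 0.0448
grip_force: 0.0
```

```bash
python3 - <<'E'
from h import *
c=camera("top"); v,u=np.mgrid[150:250,220:320]; v=v.ravel();u=u.ravel(); w=world(c,u,v)
near=np.hypot(w[:,0]-.5803,w[:,1]-.0223)<.03
for k,m in(("fine",near&(w[:,2]>.093)&(w[:,2]<.102)),):
    print(k,m.sum(),cv2.minAreaRect(w[m][:,:2].astype(np.float32)))
print(get_obs()["position"],get_obs()["tool_rot"])
cv2.imwrite("pics/d.png",cv2.resize(c["pixels"][155:285,235:385],None,fx=5,fy=5,interpolation=cv2.INTER_CUBIC)[:600])
E
```

```text
fine 56 ((0.580726146697998, 0.022294335067272186), (0.010723041370511055, 0.029574621468782425), 72.28510284423828)
[0.44448691 0.06566865 0.19498307] [ 3.51144312e-02  9.99382922e-01 -2.91225835e-05  8.67066298e-04]
```

View pics/d.png

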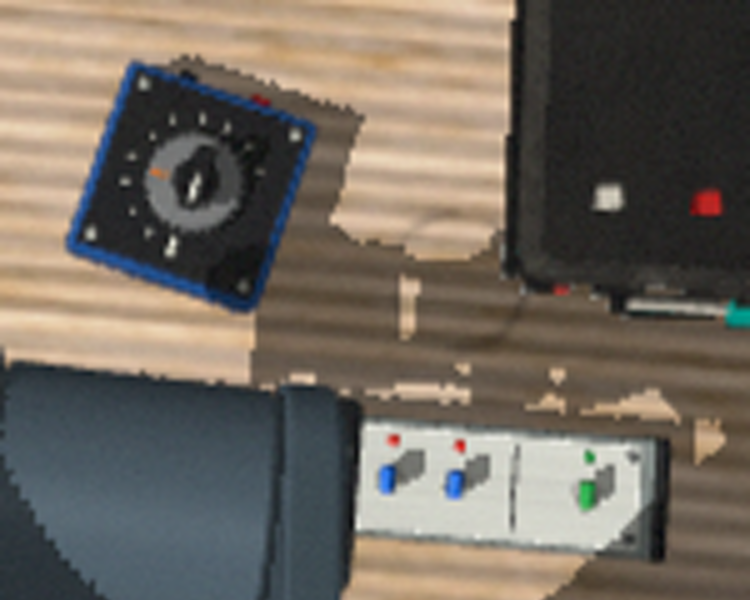

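The bar lies at 162.3°, in line with the box, and its pointer is on the front mark at (172,245). The orange mark is unmoved at (157,172). Now I close the fingers and descend beyond switch 1.

Call:
{"name": "step_arm", "arguments": {
  "rows": [
    [-0.001,0,0,0,0,0],
    [0,0,0,0,0,0],
    [0,0,-0.03,0,0,0],
    [0,0,-0.03,0,0,0],
    [0,0,-0.03,0,0,0],
    [0,0,-0.015,0,0,0],
    [0,0,-0.01,0,0,0],
    [0,0,0,0,0,0],
    [0,0,0,0,0,0]
  ],
  "jaw": 0
}}

```text
time: 11.05
position: [0.4427, 0.0657, 0.0802]
tool_rot: [0.035, 0.999, -0.0, 0.001]
ft_force: [0.1, -0.4, 0.1]
grip_width: 0.0006
grip_force: 0.0
```

```bash
python3 - <<'E'
from h import *
c=camera("side"); o=get_obs(); print(o["grip_width"],o["position"])
cv2.imwrite("pics/e.png",cv2.resize(c["pixels"][130:260,220:380],None,fx=5,fy=4.6,interpolation=cv2.INTER_CUBIC)[:600])
E
```

```text
0.0009675458203637771 [0.44269784 0.06576193 0.08029639]
```

View pics/e.png

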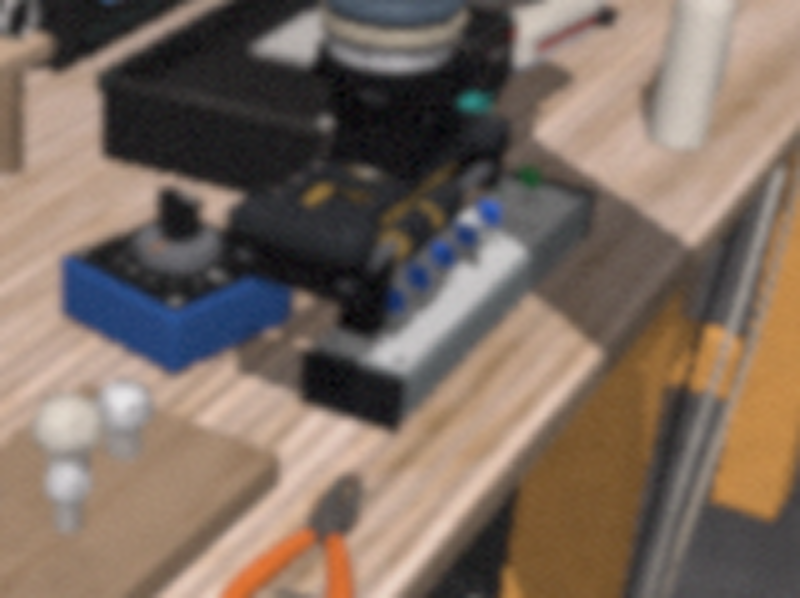

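The closed fingertip is just beyond switch 1 over the bank, all levers are still up, and green is at (530,175). I'll drag along the row without lifting.

Call:
{"name": "step_arm", "arguments": {
  "rows": [
    [-0.0007,-0.0103,-0.001,0,0,0],
    [-0.0007,-0.0103,0,0,0,0],
    [-0.0007,-0.0103,0,0,0,0],
    [-0.0007,-0.0103,0,0,0,0],
    [-0.0007,-0.0103,0,0,0,0],
    [-0.0007,-0.0103,0,0,0,0],
    [-0.0007,-0.0103,0,0,0,0],
    [-0.0007,-0.0103,0,0,0,0],
    [-0.0007,-0.0103,0,0,0,0]
  ]
}}

```text
time: 12.22
position: [0.4359, -0.0276, 0.0787]
tool_rot: [0.035, 0.999, -0.0, 0.0]
ft_force: [0.4, -0.3, 0.3]
grip_width: 0.0002
grip_force: 0.0
```

Call:
{"name": "step_arm", "arguments": {
  "rows": [
    [-0.0007,-0.0103,0,0,0,0],
    [-0.0007,-0.0103,0,0,0,0],
    [-0.0007,-0.0103,0,0,0,0],
    [-0.0007,-0.0103,0,0,0,0],
    [-0.0007,-0.0103,0,0,0,0],
    [-0.0007,-0.0103,0,0,0,0],
    [-0.0007,-0.0103,0,0,0,0],
    [-0.0007,-0.0103,0,0,0,0],
    [-0.0007,-0.0103,0,0,0,0],
    [0,0,0,0,0,0],
    [0,0,0,0,0,0]
  ]
}}

```text
time: 13.6
position: [0.4294, -0.1195, 0.0787]
tool_rot: [0.035, 0.999, 0.0, -0.0]
ft_force: [0.4, 0.1, 0.6]
grip_width: 0.0
grip_force: 0.0
```

```bash
python3 - <<'E'
from h import *
c=camera("side"); o=get_obs(); print(o["position"],o["ft_force"])
cv2.imwrite("pics/f.png",cv2.resize(c["pixels"][130:260,220:380],None,fx=5,fy=4.6,interpolation=cv2.INTER_CUBIC)[:600])
E
```

```text
[ 0.42939184 -0.11932519  0.07872014] [ 0.12828712 -0.6691452  -0.42343208]
```

View pics/f.png

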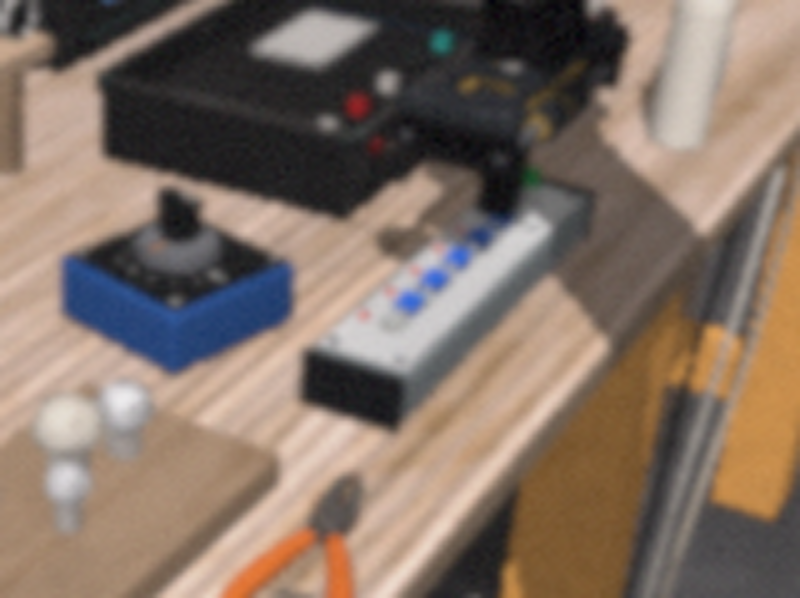

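Levers 1–4 lie flat from (410,300) to (485,237), lever 5 is under the finger, and green stands at (530,177). I'll go 4 mm further to be safe, then lift straight up.

Call:
{"name": "step_arm", "arguments": {
  "rows": [
    [-0.0003,-0.004,0,0,0,0],
    [0,0,0,0,0,0],
    [0,0,0.02,0,0,0],
    [0,0,0.04,0,0,0],
    [0,0,0.05,0,0,0],
    [0,0,0.05,0,0,0],
    [0,0,0,0,0,0],
    [0,0,0,0,0,0]
  ]
}}

```text
time: 14.65
position: [0.4286, -0.1231, 0.2383]
tool_rot: [0.035, 0.999, 0.0, -0.0]
ft_force: [-0.6, -0.7, -0.6]
grip_width: 0.0002
grip_force: 0.0
```

```bash
python3 - <<'E'
from h import *
c=camera("side"); print(get_obs()["position"])
cv2.imwrite("pics/g.png",cv2.resize(c["pixels"][150:240,230:350],None,fx=6,fy=6,interpolation=cv2.INTER_CUBIC))
v,u=np.mgrid[0:384,0:512]; v=v.ravel();u=u.ravel(); w=world(c,u,v); r=w-[.4334,-.074,0]
e=np.array([.069,.9976,0]); s=r@e; t=r@np.array([.9976,-.069,0])
for y in(95,61,27,-7,-41,-107):
    m=(abs(s*1000-y+8)<20)&(abs(t)<.012)&(w[:,2]<.12); print(y,w[m][:,2].max().round(3) if m.any() else None)
E
```

```text
[ 0.4282667  -0.12297618  0.23762182]
95 0.056
61 0.055
27 0.057
-7 0.055
-41 0.058
-107 0.074
```

View pics/g.png

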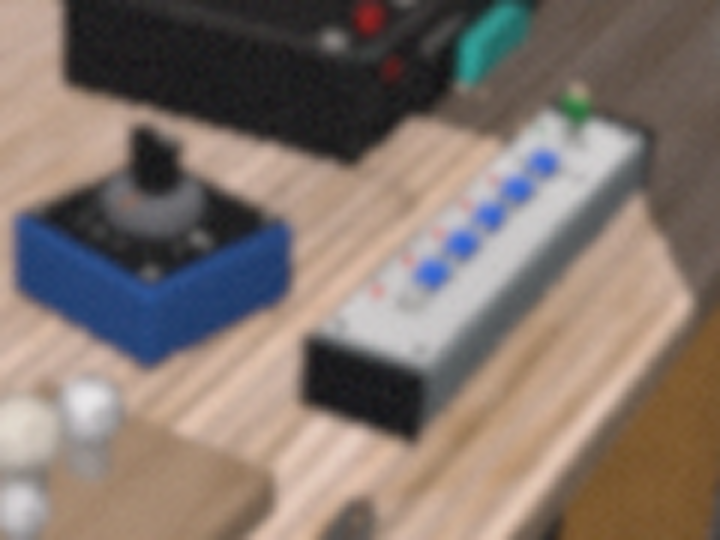

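All five blue levers lie flat, from (432,275) to (545,162), and green is upright at (577,105). The knob is home, and the arm is clear of everything.

```bash
python3 -c "
from rig import hand_in
print(hand_in())"
```

```text
the job is handed in; nothing more can be done
None
```

The job is handed in: the inner knob is home at its zero stop with the outer knob unmoved, all five blue switches went off in one drag, the green switch is still on, and I saw nothing else disturbed (clock about 15 s of the 58 s allowed).

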